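Bed a relief block in the corner of the carving board and hold it

ROBOT

A 6-joint arm with a two-finger parallel gripper is mounted at the origin on the work surface. World frame = base frame: x ahead of the robot, y to its left, z up, the work surface at z = 0. Lengths are in m, angles in rad, forces in N, time in s.
With the tool pointing down it reaches from about 0.25 to 0.775 m from the base axis. Payload 8.9 kg.
Tool frame: the origin (TCP) lies midway between the tips of the shut fingers; the grasp point (between the pads) lies 19 mm behind it; z points along the fingers, y is the line along which they close (so a half turn about z gives the same grasp; the last joint's range is limited). The gripper opens to 85 mm and grips with 20 to 120 N. Pads are 22 mm wide; open, the fingers measure 114 mm over their backs; the gripper's body (76 mm by 85 mm) begins 54 mm behind the grasp point. The pads swing forward as they close: fully open they stand 13 mm farther back than shut.
Start: joints at [-1.369, 0.291, -0.153, 1.127, 0, 1.431], TCP at [0.175, -0.495, 0.231] pointing down, gripper open.
Joint ranges: [-2.52, 2.52], [-0.91, 1.74], [-1.3, 1.37], [-1.96, 2.02], [-1.52, 1.47], [-3.14, 3.14]. Speed limits (rad/s): [2.22, 2.22, 2.79, 3.14, 3.14, 3.14].

INTERFACE

Orientations are given as a unit quaternion [w, x, y, z].
In Python, from rig import * gives the robot as it stands. The module is installed in compiled form; this text tells all that it offers.
- The arm moves only by the tool carry_out, never from a script. Its argument "deltas" is a list of rows, each a list of 2 entries, a list of its own where there are three numbers: the shift along the tool's x, y, z each as a share of 50 cm, from -1 to 1, then the turn, a rotation vector about the tool's x, y, z each as a share of 2 pi rad, from -1 to 1. A call has 1 to 12 rows; each row shifts and turns the commanded pose from where the row before left it, along the tool's axes as they then stand; what a row does not reach is not made up. A row lasts 1/8 s, in which the tool goes at most 62.5 mm and 10.7 degrees, less where a joint would pass 70% of its speed; a pose out of reach is approached as far as the arm can. A call with a number of a shift or a turn outside -1 to 1 is refused whole. A call with a gripper value outside its range is refused whole. "claw" is the opening, from 0 (shut) to 1 (fully open), set as the call begins (left out, the last holds). The fingers move at their own pace and stop on an object; the grip force is fixed at half the most. Time passes only in rows, so rows that do not move let the fingers close. It gives the time, the measured TCP pose, the force, the opening and the grip force at its end, in the units of the state.
- observe(): the state, without advancing time (a new reading comes with each control period).
- read_camera(name): name is "scene" or "top" or "wrist"; returns the picture (384x512x3 uint8, blue, green, red); there is no depth.
- calibration(name): a dict with "camera_matrix" (3x3 intrinsics, pixels), "eye" and "rotation" of the camera in the world. Camera axes: x right, y up, looking along -z (the intrinsics and any distortion apply to the point x, -y, -z); pixel columns grow to the right and rows downward; lengths in m; the calibration is good to about 2 mm. A picture is of the moment at which its call begins: read the wrist's pose just before it. calibration takes no time and is no camera call; for the wrist camera it gives the pose at the moment of the call.
- finish_job(): hands the job in; it is judged then, once.
The state is a dict: "time": time; "joint_positions": joint angles; "joint_velocities": joint speeds; "tau": joint torques, N m; "tool_pos": TCP position; "eef_rot": TCP orientation; "wrist_force": force on the tool from outside, world axes, zero at the start; "torque": the same for the moment, N m; "grip_width": finger opening in m; "grasp_force": force on a finger pad.
Only numpy, scipy, OpenCV 4.12 (cv2) and the standard library are available. Lean on these libraries where they do the work, as an engineer would, in place of code of your own. Each camera call takes 0.05 s, during which the arm holds its last target. There are 200 camera calls.

TASK

Take the oblong relief block with square ends (not the square or the arched one) and lay it flat on the sloping carving board, carving up and long side along the ledge. Push it fully home into the corner so that it bears on both the ledge and the side fence, and keep it firmly pressed against both for the carver: finish while still holding it there, do not let go. Leave the other blocks, tools and jars where they are.

Things in the scene. Friction and masses are not known exactly. Their poses are not given: they have to be found in the camera images.
- relief_block: the block to hold: limewood, oblong with four square corners, 100 mm (its x) by 60 mm (its y), plain sides 34 mm high, with a carved leaf standing up to 6 mm above that on top, inside the outline; 0.08 to 0.17 kg, loose on the bench. Origin: centre of the underside, z up out of the carved face. Either end may point to the side fence
- square_block: bystander: limewood block 68 x 68 mm, 34 mm high, carved rosette on top. Origin: centre of the underside
- arch_block: bystander: limewood block 100 mm (x) by 60 mm (y), 34 mm high, its +x end rounded to a half circle. Origin: centre of the underside, halfway along its length
- stand: base of the carving board, plywood 240 mm (x) by 300 mm (y), 15 mm thick, fastened to the bench; its position and yaw differ each time. Origin: centre of its underside; the board's low edge lies on its -x side, towards the robot
- deck: the sloping plywood deck on that base: 240 mm up the slope (x) by 300 mm across (y), fixed at 0.26 rad (15 degrees). Origin: middle of the low edge, on the upper surface, 124 mm from the stand's origin, 34 mm above the bench; x points up the slope, y across to the left, z square out of the surface
- ledge: hardwood batten along the whole low edge of the deck, 22 mm wide (x), 300 mm long (y), 12 mm high above the deck, rigid. Origin: centre of its underside on the deck surface; axes as the deck. The block bears on its up-slope (+x) face, 11 mm from its origin
- side_fence: hardwood batten up the left (+y) edge of the deck, square to the ledge, 200 mm long (x), 22 mm wide (y), 12 mm high above the deck, rigid; its low end butts against the ledge. Origin: centre of its underside, 100 mm up the slope from the corner; axes as the deck. The block bears on its -y face, 11 mm from its origin
- corner (a point): the inner corner of the two fences on the deck surface; axes as the deck. A block home in the corner with its long side on the ledge has the centre of its underside at x = +30 mm, y = -50 mm, z = 0 from here. The wood on wood friction is enough that a released block does not slide down the slope, and a block borne down on the deck or on one fence drags noticeably before it reaches the other fence
- gouge_wide: bystander: wood-handled gouge 213 mm long with an 18 mm blade, lying on the bench, 25 mm high. Origin: on the bench below the handle's front end
- gouge_narrow: bystander: wood-handled gouge 213 mm long with a 10 mm blade, lying on the bench, 25 mm high. Origin: on the bench below the handle's front end
- mallet: bystander: round carver's mallet lying on the bench, 230 mm long, head 80 mm across. Origin: on the bench, near the front of the head
- sharpening_stone: bystander: grey stone on a wooden block, 180 x 70 mm, 32 mm high. Origin: centre of the underside
- carafe: bystander: glass carafe 92 mm across, 195 mm high. Origin: centre of the foot
- brush_tin: bystander: tin 76 mm across, 110 mm high, with brushes standing out to about 215 mm. Origin: centre of the foot
Mind the look-alikes: they are no part of the job. Leave any red look-alike of the relief_block alone.

How it is judged:
On the way, in this order (a step that is already met when the one before it is completed fails the run):
1. the relief block is lifted off the bench in the fingers (height (world z) of relief_block above 0.03 m and contact force between the fingers and relief_block above 0.5 N), for 0.1 s.
2. it lies flat on the sloping deck, carving up (z of relief_block in the frame of corner between -0.004 and 0.004 m and angle between the z axis of relief_block and the z axis of deck, either way round below 0.06 rad and contact force between relief_block and deck above 0.2 N), for 0.2 s.
At the end, for the whole second after the job is handed in: through the last second: fingers, ledge and side fence each bear on the block with over 1.5 N; it lies flat on the deck, carving up (4 mm, 0.05 rad), long side along the ledge within 0.04 rad, centre within 3 mm of home both ways, at rest (contact force between relief_block and ledge above 1.5 N and contact force between relief_block and side_fence above 1.5 N and contact force between the fingers and relief_block above 1.5 N and x of relief_block in the frame of corner between 0.027 and 0.033 m and y of relief_block in the frame of corner between -0.053 and -0.047 m and z of relief_block in the frame of corner between -0.004 and 0.004 m and angle between the x axis of relief_block and the y axis of deck, either way round below 0.04 rad and angle between the z axis of relief_block and the z axis of deck, either way round below 0.05 rad and linear speed of relief_block below 0.01 m/s); the arm keeps its last pose, push and grip.
It fails at once if another block is displaced by more than 20 mm (distance of any of square_block, arch_block from where it was at the start of the episode above 0.02 m).
It fails at once if a tool, the stone, the carafe or the brush tin is displaced by more than 20 mm or knocked over (distance of any of gouge_wide, gouge_narrow, mallet, sharpening_stone, carafe, brush_tin from where it was at the start of the episode above 0.02 m or angle between any of carafe, brush_tin's own z axis and vertical above 0.3 rad).
It also fails if it takes over 48 s, if anything falls off the work surface, if the arm or the gripper's body presses on something with over 40 N, if the wrist force passes 120 N, or if a joint passes its speed limit or range.

## Working session

There is one attempt and no reset: what is moved stays moved. The work goes in short steps, Python scripts to look and compute and a tool call to move; the robot and the scene stay as the last step left them, time stands still between calls to the robot, and variables do not carry over. Pictures are saved under pics/ and viewed, at most 10 in all, crops included, and the job is handed in when it is done.

Besides the shell and the picture viewer there is one more tool, called as a command line: name --argument value ..., lists and objects as JSON in quotes. carry_out: Moves the arm, as the interface text tells. Its arguments: {"type":"object","properties":{"deltas":{"type":"array","items":{"type":"array"}},"claw":{"type":"number"}},"required":["deltas"]}

```bash
mkdir -p pics; python3 - <<'E'
from rig import *
import cv2
s=observe();print({k:(v if not hasattr(v,'round') else v) for k,v in s.items()})
for n in("scene","top"):
    cv2.imwrite(f"pics/{n}0.png",read_camera(n)); c=calibration(n);print(n,c)
E
```

```text
{'time': 0.0, 'joint_positions': array([-1.36927902e+00,  2.91249903e-01, -1.54106680e-01,  1.12669697e+00,
       -1.86656152e-05,  1.43147764e+00]), 'joint_velocities': array([-0.00103594, -0.00239287, -0.00142773,  0.00252036, -0.00052962,
        0.00150374]), 'tau': array([-2.50522666e-03, -5.37145007e+01,  3.31369615e+01,  1.61313376e-02,
       -4.73295459e-04, -6.27053907e-06]), 'tool_pos': array([ 0.17539699, -0.4943825 ,  0.23075542]), 'eef_rot': array([-6.28018055e-04,  9.85513767e-01,  1.69594279e-01, -2.88745493e-05]), 'wrist_force': array([-0.48678486,  0.06090123, -0.60587774]), 'torque': array([0.01244489, 0.03423552, 0.01156593]), 'grasp_force': 0.0, 'grip_width': 0.08526934696866527}
scene {'camera_matrix': array([[421.24104796,   0.        , 258.911629  ],
       [  0.        , 421.24104796, 190.31638263],
       [  0.        ,   0.        ,   1.        ]]), 'eye': array([1.292091  , 0.34237392, 1.12621277]), 'rotation': array([0.50002707, 0.1700868 , 0.25764749, 0.80911135])}
top {'camera_matrix': array([[368.4973564 ,   0.        , 257.25899015],
       [  0.        , 368.4973564 , 189.04304555],
       [  0.        ,   0.        ,   1.        ]]), 'eye': array([ 0.39075891, -0.00996846,  1.21360819]), 'rotation': array([-0.69418691, -0.06441665,  0.05429703,  0.71484744])}
```

View pics/top0.png

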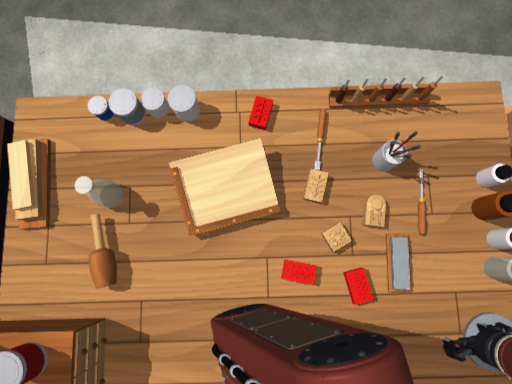

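View pics/scene0.png

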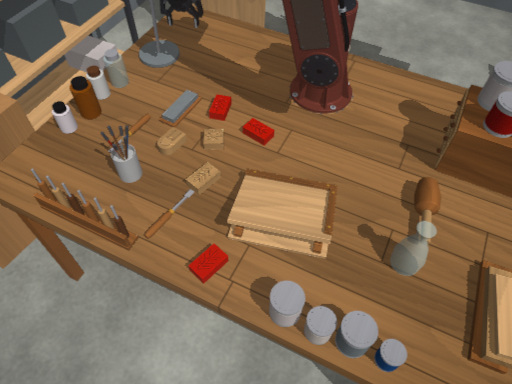

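The top view shows the relief block at about (316,186), with the gouge tip touching near its far end. The board is around (225,187), with the ledge at the bottom and the fence on the left; its inner corner is near (190,228). Next I measure these.

```bash
cat > h.py <<'E'
from rig import *
import cv2, numpy as np
from scipy.spatial.transform import Rotation as R
def cal(n):
    c=calibration(n); return c["camera_matrix"],np.array(c["eye"]),R.from_quat(c["rotation"],scalar_first=True)
def ray(c,uv):
    K,e,r=c; uv=np.atleast_2d(uv).astype(float)
    d=np.c_[(uv[:,0]-K[0,2])/K[0,0],-(uv[:,1]-K[1,2])/K[1,1],-np.ones(len(uv))]
    return e,r.apply(d)
def onplane(c,uv,z):
    e,d=ray(c,uv); return e+d*((z-e[2])/d[:,2])[:,None]
def proj(c,P):
    K,e,r=c; p=r.inv().apply(np.atleast_2d(P)-e)
    return np.c_[K[0,2]+K[0,0]*p[:,0]/-p[:,2],K[1,2]-K[1,1]*p[:,1]/-p[:,2]]
E
python3 - <<'E'
from h import *
im=cv2.imread("pics/top0.png")
cr=im[125:250,165:345]; cv2.imwrite("pics/crop0.png",cv2.resize(cr,None,fx=4.4,fy=4.4,interpolation=cv2.INTER_CUBIC))
hsv=cv2.cvtColor(im,cv2.COLOR_BGR2HSV)
for p in [(316,192),(312,186),(337,238),(300,190),(335,190),(225,187),(250,195),(230,224),(180,200),(290,150)]: print(p,hsv[p[1],p[0]])
E
```

```text
(316, 192) [ 16 126 206]
(312, 186) [ 17 120 232]
(337, 238) [ 18 118 233]
(300, 190) [ 14 145 188]
(335, 190) [ 14 146 177]
(225, 187) [ 20  92 247]
(250, 195) [ 19 100 243]
(230, 224) [ 12 168 138]
(180, 200) [ 12 174 170]
(290, 150) [ 14 145 167]
```

View pics/crop0.png

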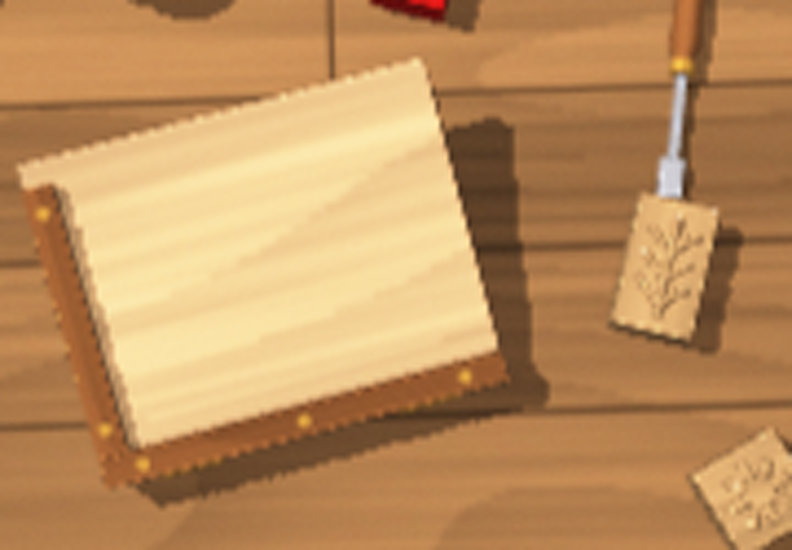

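The crop shows the gouge tip just at the block's far end. The board corners in crop pixels are (424,58), (18,163), (105,487), (508,380) and (137,447). I fit the known corner geometry to these.

```bash
cat > m.py <<'E'
from h import *
from scipy.optimize import least_squares
ct=cal("top")
px=np.array([[424,58],[18,163],[508,380],[498,350],[137,447],[105,487],[22,190]])/4.4+[165-.4,125-.4]
M=np.array([[240,-150,0],[240,150,0],[0,-150,12],[22,-150,12],[22,128,12],[0,150,12],[222,150,12]])/1e3
def deckR(yaw): return R.from_euler('z',yaw)*R.from_euler('y',-np.radians(15) if True else 0)
def f(v): return (proj(ct,deckR(v[2]).apply(M)+[v[0],v[1],.034])-px).ravel()
E
python3 - <<'E'
from m import *
s=least_squares(f,[.3,.1,.2],loss='soft_l1');print("deck",s.x,np.round(s.fun.reshape(-1,2),2))
Rd=deckR(s.x[2]);o=np.r_[s.x[:2],.034]
c=Rd.apply([.022,.128,0])+o;print("corner",c,"home",Rd.apply([.052,.078,0])+o)
im=cv2.imread("pics/top0.png");hsv=cv2.cvtColor(im,cv2.COLOR_BGR2HSV)
m=((hsv[...,1]<136)&(hsv[...,2]>185)).astype(np.uint8);m[:, :295]=0;m[:168]=0;m[215:]=0;m[:,335:]=0
cs,_=cv2.findContours(m,cv2.RETR_EXTERNAL,cv2.CHAIN_APPROX_NONE)
k=max(cs,key=cv2.contourArea);r=cv2.minAreaRect(onplane(ct,k[:,0],.034)[:,:2].astype(np.float32));print("rect",r,cv2.boxPoints(r), cv2.boundingRect(k))
E
```

```text
deck [0.48501214 0.07930614 0.23193909] [[ 0.17 -0.36]
 [-0.19 -0.03]
 [ 0.29 -0.06]
 [ 0.85  0.12]
 [-2.14  0.74]
 [ 0.24  0.09]
 [-0.24 -0.49]]
corner [0.47627074 0.20876333 0.03969402] home [0.51596582 0.16676319 0.04745859]
rect ((0.6026366353034973, -0.18709520995616913), (0.05909351631999016, 0.10702172666788101), 74.17710876464844) [[ 0.543097   -0.2009319 ]
 [ 0.64606357 -0.23011294]
 [ 0.66217625 -0.17325851]
 [ 0.5592097  -0.14407748]] (304, 168, 24, 34)
```

carry_out --deltas '[[[0,0,-0.05],[0,0,-0.029]],[[0,0,0],[0,0,-0.029]],[[0,0,0],[0,0,-0.029]],[[0,0,0],[0,0,-0.029]],[[0,0,0],[0,0,-0.029]],[[0,0,0],[0,0,-0.029]],[[0,0,0],[0,0,-0.029]],[[0,0,0],[0,0,-0.029]],[[0,0,0],[0,0,-0.029]],[[0,0,0],[0,0,-0.029]],[[0,0,0],[0,0,-0.029]],[[0,0,0],[0,0,-0.029]]]' --claw 1

```text
time: 1.6
tool_pos: [0.1754, -0.4946, 0.256]
eef_rot: [-0.0, 0.299, 0.954, 0.0]
wrist_force: [0.7, -0.0, -1.1]
grip_width: 0.0856
grasp_force: 0.0
```

carry_out --deltas '[[[0,0,0],[0,0,-0.029]],[[0,0,0],[0,0,-0.029]],[[0,0,0],[0,0,0]]]'

```text
time: 1.98
tool_pos: [0.1754, -0.4946, 0.256]
eef_rot: [-0.0, 0.125, 0.992, 0.0]
wrist_force: [-0.1, 0.4, 1.1]
grip_width: 0.0853
grasp_force: 0.0
```

```bash
cat >> h.py <<'E'
def go(p,Rt=None):
    s=observe(); r=R.from_quat(s["eef_rot"],scalar_first=True)
    d=r.inv().apply(np.array(p)-s["tool_pos"])/.5
    print("shift share",np.round(d,4),"rows>=",np.linalg.norm(d)/.125)
    if Rt is not None: print("turn share",np.round((r.inv()*Rt).as_rotvec()/2/np.pi,4))
E
python3 -c "
from h import *
s=observe();print(s['time'],s['tool_pos'],s['eef_rot'],s['joint_positions'],R.from_quat(s['eef_rot'],scalar_first=True).as_matrix().round(3))
go([.57,-.18,.26])"
```

```text
1.975 [ 0.17543166 -0.49458397  0.25600817] [-1.21177501e-04  1.25204019e-01  9.92130952e-01  3.36329072e-04] [-1.36929452e+00  2.78447835e-01 -1.04771000e-01  1.18829235e+00
 -1.34273266e-05 -1.11822757e+00] [[-0.969  0.248 -0.   ]
 [ 0.248  0.969  0.001]
 [ 0.     0.001 -1.   ]]
shift share [-0.6081  0.8055 -0.0077] rows>= 8.074266277424568
```

carry_out --deltas '[[[-0.061,0.0805,0],[0,0,0]],[[-0.061,0.0805,0],[0,0,0]],[[-0.061,0.0805,0],[0,0,0]],[[-0.061,0.0805,0],[0,0,0]],[[-0.061,0.0805,0],[0,0,0]],[[-0.061,0.0805,0],[0,0,0]],[[-0.061,0.0805,0],[0,0,0]],[[-0.061,0.0805,0],[0,0,0]],[[-0.061,0.0805,0],[0,0,0]],[[-0.061,0.0805,0],[0,0,0]],[[0,0,0],[0,0,0]],[[0,0,0],[0,0,0]]]'

```text
time: 3.48
tool_pos: [0.5702, -0.1802, 0.2559]
eef_rot: [-0.0, 0.126, 0.992, -0.0]
wrist_force: [-1.0, 0.6, 0.4]
grip_width: 0.0854
grasp_force: 0.0
```

```bash
python3 -c "
from h import *
s=observe();print(s['time'],s['tool_pos'],s['eef_rot'])
c=cal('wrist');np.savez('w1.npz',K=c[0],e=c[1],q=c[2].as_quat())
cv2.imwrite('pics/w1.png',read_camera('wrist'));print(c[1],proj(c,[[.54,-.2,.034],[.6,-.187,.034],[.66,-.2,.034]]))"
```

```text
3.475 [ 0.57015954 -0.18017411  0.25590804] [-4.87487412e-04  1.25708903e-01  9.92067051e-01 -2.64380055e-05]
[ 0.48864029 -0.15886711  0.39864754] [[233.5327425  138.2841924 ]
 [254.54344047 178.32630988]
 [256.13147312 218.84607291]]
```

View pics/w1.png

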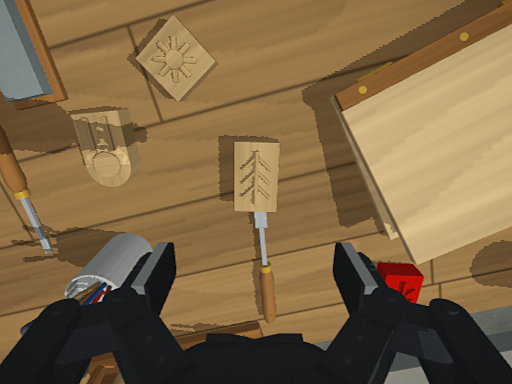

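The wrist view shows the block's top with corners about (236,141), (280,143), (276,212) and (235,211), with the gouge tip at (261,214).

```bash
python3 - <<'E'
from h import *
d=np.load('w1.npz');c=(d['K'],d['e'],R.from_quat(d['q']))
im=cv2.imread("pics/w1.png");hsv=cv2.cvtColor(im,cv2.COLOR_BGR2HSV)
for u in range(226,290,3): print(u,hsv[165,u],end=' ')
print()
for v in range(132,222,3): print(v,hsv[v,244],end=' ')
cr=im[130:225,215:300];cv2.imwrite("pics/w1c.png",cv2.resize(cr,None,fx=6,fy=6,interpolation=cv2.INTER_CUBIC))
P=onplane(c,[[236,141],[280,143],[276,212],[235,211]],.034);print(P)
E
```

```text
226 [ 16 134 105] 229 [ 16 135 104] 232 [ 17 137 104] 235 [ 19 111 184] 238 [ 19 113 176] 241 [ 19 116 161] 244 [ 18 118 112] 247 [ 19 108 187] 250 [ 18 112 171] 253 [ 19 119 135] 256 [ 19 111 183] 259 [ 20 106 199] 262 [ 18 121 135] 265 [ 19 107 190] 268 [ 19 112 176] 271 [ 19 112 187] 274 [ 19 109 182] 277 [ 19 109 180] 280 [ 17 132 155] 283 [ 17 134 150] 286 [ 17 134 145] 289 [ 17 136 144] 
132 [ 17 133 146] 135 [ 17 139 145] 138 [ 18 116  97] 141 [ 19 122 117] 144 [ 19 110 183] 147 [ 19 109 184] 150 [ 19 110 183] 153 [ 19 109 184] 156 [ 18 111 184] 159 [ 19 109 184] 162 [ 19 109 189] 165 [ 18 118 112] 168 [ 19 110 185] 171 [ 19 112 184] 174 [ 19 110 187] 177 [ 18 113 165] 180 [ 19 120 127] 183 [ 19 110 187] 186 [ 19 111 184] 189 [ 19 110 187] 192 [ 18 125 114] 195 [ 19 114 181] 198 [ 19 115 166] 201 [ 19 111 184] 204 [ 20 110 185] 207 [ 19 111 186] 210 [ 19 111 188] 213 [ 17 135 128] 216 [ 17 138 129] 219 [ 17 133 138] [[ 0.54423048 -0.19783237  0.034     ]
 [ 0.56115417 -0.14249152  0.034     ]
 [ 0.65658572 -0.16977865  0.034     ]
 [ 0.64049582 -0.2262259   0.034     ]]
```

View pics/w1c.png

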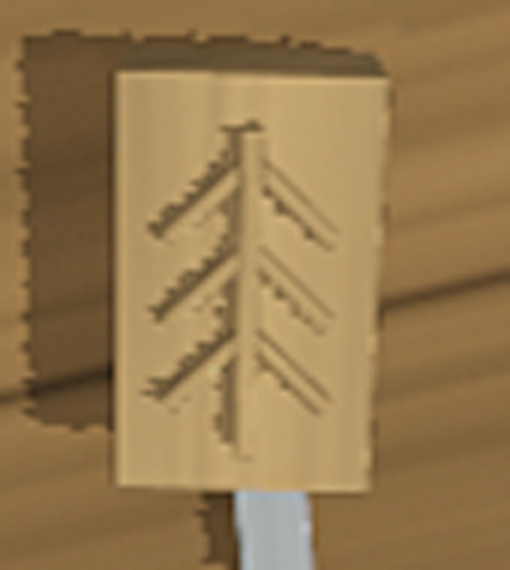

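```bash
python3 - <<'E'
from h import *
d=np.load('w1.npz');c=(d['K'],d['e'],R.from_quat(d['q']))
px=np.array([[115,70],[388,77],[370,491],[113,486]])/6+[215-.4,130-.4]
P=onplane(c,px,.034)[:,:2];print(P)
L=(P[2]+P[3]-P[0]-P[1])/2;W=(P[1]+P[2]-P[0]-P[3])/2
print(np.linalg.norm(L),np.linalg.norm(W),np.degrees(np.arctan2(L[1],L[0])),np.degrees(np.arctan2(W[1],W[0])),P.mean(0))
ct=cal("top");q=np.array([[645,192],[718,208],[690,343],[610,325]])/4.4+[164.6,124.6]
P=onplane(ct,q,.034)[:,:2];L=(P[0]+P[1]-P[2]-P[3])/2;print(P,np.linalg.norm(L),np.degrees(np.arctan2(L[1],L[0])),P.mean(0))
yaw=np.radians(-15.8+180)
go([.601,-.1845,.1])
E
```

```text
[[ 0.54383953 -0.20076629]
 [ 0.56018454 -0.1432611 ]
 [ 0.65581611 -0.16921078]
 [ 0.63933817 -0.22822648]]
0.099226224245099 0.06052780810119148 -15.612613453670118 74.26792460147021 [ 0.59979459 -0.18536616]
[[ 0.65473147 -0.17408896]
 [ 0.64088385 -0.22742535]
 [ 0.54073817 -0.20098962]
 [ 0.55578779 -0.14327434]] 0.10357868304572708 -16.043174558323795 [ 0.59803532 -0.18644457]
shift share [-0.0624  0.0081  0.3122] rows>= 2.547872525589314
```

carry_out --deltas '[[[-0.02,0.0025,0.078],[0,0,0.0036]],[[-0.02,0.0025,0.078],[0,0,0]],[[-0.02,0.0025,0.078],[0,0,0]],[[0,0,0.078],[0,0,0]],[[0,0,0],[0,0,0]],[[0,0,0],[0,0,0]]]'

```text
time: 4.28
tool_pos: [0.6008, -0.1854, 0.102]
eef_rot: [0.001, 0.137, 0.991, -0.0]
wrist_force: [0.9, -0.1, -0.6]
grip_width: 0.0857
grasp_force: 0.0
```

```bash
python3 -c "
from h import *
go([.5995,-.1855,.011],R.from_euler('ZX',[np.pi-np.radians(15.7),np.pi]))"
```

```text
shift share [ 0.0027 -0.0008  0.1821] rows>= 1.4565867505685113
turn share [-0.      0.0003 -0.    ]
```

carry_out --deltas '[[[0.0027,0,0.04],[0,0,0]],[[0,0,0.04],[0,0,0]],[[0,0,0.04],[0,0,0]],[[0,0,0.032],[0,0,0]],[[0,0,0.02],[0,0,0]],[[0,0,0.01],[0,0,0]],[[0,0,0],[0,0,0]]]'

```text
time: 5.15
tool_pos: [0.5993, -0.1841, 0.0095]
eef_rot: [0.0, 0.136, 0.991, -0.0]
wrist_force: [-0.2, -1.1, -0.4]
grip_width: 0.0852
grasp_force: 0.0
```

carry_out --deltas '[[[0,0,0],[0,0,0]],[[0,0,0],[0,0,0]],[[0,0,0],[0,0,0]],[[0,0,0],[0,0,0]],[[0,0,0],[0,0,0]],[[0,0,0],[0,0,0]],[[0,0,0],[0,0,0]],[[0,0,0],[0,0,0]]]' --claw 0

```text
time: 6.15
tool_pos: [0.5997, -0.1843, 0.0102]
eef_rot: [0.001, 0.136, 0.991, -0.0]
wrist_force: [-1.4, 0.6, 4.9]
grip_width: 0.0588
grasp_force: 65.5
```

carry_out --deltas '[[[0,0,-0.02],[0,0,0]],[[0,0,-0.06],[0,0,0]],[[0,0,-0.08],[0,0,0]],[[0,0,-0.08],[0,0,0]],[[0,0,-0.08],[0,0,0]],[[0,0,-0.06],[0,0,0]],[[0,0,-0.02],[0,0,0]],[[0,0,0],[0,0,0]]]'

```text
time: 7.15
tool_pos: [0.5992, -0.1841, 0.2093]
eef_rot: [0.0, 0.136, 0.991, -0.0]
wrist_force: [0.0, -0.3, -1.0]
grip_width: 0.0586
grasp_force: 64.8
```

```bash
cat >> h.py <<'E'
def deckR(yaw): return R.from_euler('z',yaw)*R.from_euler('y',-np.radians(15))
YAW=.23194; Rd=deckR(YAW); CORNER=np.array([.4763,.2088,.0397])
RT=Rd*R.from_euler('ZX',[np.pi/2,np.pi])
# block centre in tool frame at the grasp (assuming block at .5995,-.1855)
def tcp_in_corner():
    s=observe(); r=R.from_quat(s["eef_rot"],scalar_first=True)
    return Rd.inv().apply(s["tool_pos"]-CORNER),(RT.inv()*r).as_rotvec(), Rd.inv().apply(s["wrist_force"])
E
python3 -c "
from h import *
s=observe();print(s['tool_pos'],s['grip_width'],s['wrist_force'])
t=CORNER+Rd.apply([.036,-.060,.07]);print(t)
go(t,RT);go([.6,.10,.2],RT)"
```

```text
[ 0.59916927 -0.18406619  0.20926315] 0.05855026321617711 [ 0.04754459 -0.25610224 -1.03519085]
[0.50630195 0.15423531 0.11663229]
shift share [0.361  0.6017 0.1851] rows>= 5.805436766276356
turn share [-0.0376 -0.0222  0.1687]
shift share [0.1513 0.5476 0.0185] rows>= 4.547494295771802
turn share [-0.0376 -0.0222  0.1687]
```

carry_out --deltas '[[[0,0,0],[-0.0054,-0.0032,0.0241]],[[0,0,0],[-0.0054,-0.0032,0.0241]],[[0,0,0],[-0.0054,-0.0032,0.0241]],[[0,0,0],[-0.0054,-0.0032,0.0241]],[[0,0,0],[-0.0054,-0.0032,0.0241]],[[0,0,0],[-0.0054,-0.0032,0.0241]],[[0,0,0],[-0.0054,-0.0032,0.0241]],[[0,0,0],[0,0,0]],[[0,0,0],[0,0,0]]]'

```text
time: 8.28
tool_pos: [0.5988, -0.1839, 0.2085]
eef_rot: [0.081, 0.614, 0.778, 0.102]
wrist_force: [-0.3, -0.3, -1.0]
grip_width: 0.0587
grasp_force: 64.7
```

```bash
python3 -c "
from h import *
s=observe();print(s['tool_pos'],s['joint_positions'],s['wrist_force'])
go(CORNER+Rd.apply([.036,-.060,.07]),RT)"
```

```text
[ 0.59884493 -0.18391966  0.20849438] [-0.50610024  0.32846234 -0.19764436  0.84951665  0.17539889  0.84673223] [-0.2793208  -0.31772417 -1.04793137]
shift share [ 0.7009 -0.0691  0.1715] rows>= 5.798794428311833
turn share [-0.     -0.0001  0.0005]
```

carry_out --deltas '[[[0.04,-0.004,0],[0,0,0]],[[0.08,-0.008,0],[0,0,0]],[[0.09,-0.009,0],[0,0,0]],[[0.09,-0.009,0],[0,0,0]],[[0.09,-0.009,0],[0,0,0]],[[0.09,-0.009,0],[0,0,0]],[[0.09,-0.009,0],[0,0,0]],[[0.08,-0.008,0],[0,0,0]],[[0.05,-0.004,0],[0,0,0]],[[0,0,0.08],[0,0,0]],[[0,0,0.08],[0,0,0]],[[0,0,0],[0,0,0]]]'

```text
time: 9.78
tool_pos: [0.504, 0.1541, 0.1203]
eef_rot: [0.08, 0.615, 0.778, 0.101]
wrist_force: [-0.4, 0.5, -0.9]
grip_width: 0.0592
grasp_force: 65.1
```

```bash
python3 -c "
from h import *
print(tcp_in_corner());c=cal('wrist');im=read_camera('wrist');cv2.imwrite('pics/w2.png',im)
it=read_camera('scene');cv2.imwrite('pics/s2.png',it)
for n,k in(('wrist',c),('scene',cal('scene'))): print(n,proj(k,CORNER+Rd.apply([[0,0,0],[0,0,.012],[0,-.278,.012],[.2,0,.012]])).round())
"
```

```text
(array([ 0.03470984, -0.05962194,  0.07417656]), array([ 0.00426131,  0.00044798, -0.00192178]), array([-0.50332124,  0.55240096, -0.83389903]))
wrist [[209. 124.]
 [206. 126.]
 [220. 394.]
 [483. 127.]]
scene [[328. 190.]
 [329. 187.]
 [244. 171.]
 [323. 230.]]
```

View pics/w2.png

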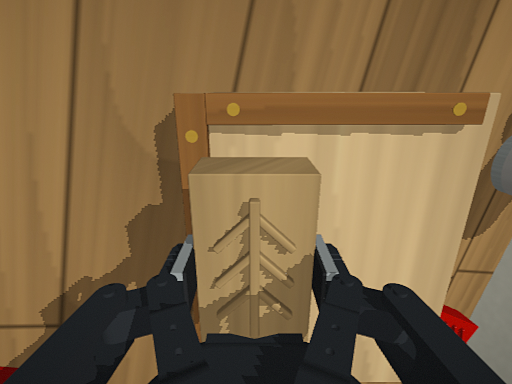

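The wrist view shows the inner corner at (208,124), against a predicted (206,126), so the fit is good. The block is held square above it, and I lower it now.

carry_out --deltas '[[[0,0.004,0.03],[0,0,0]],[[0,0,0.04],[0,0,0]],[[0,0,0.03],[0,0,0]],[[0,0,0.012],[0,0,0]],[[0,0,0.004],[0,0,0]],[[0,0,0],[0,0,0]],[[0,0,0],[0,0,0]]]'

```text
time: 10.75
tool_pos: [0.5234, 0.1576, 0.0679]
eef_rot: [0.082, 0.615, 0.777, 0.103]
wrist_force: [0.0, -0.6, -0.6]
grip_width: 0.059
grasp_force: 65.2
```

```bash
python3 -c "
from h import *
print(tcp_in_corner())"
```

```text
(array([ 0.04021907, -0.06068731,  0.01845794]), array([-0.00220766, -0.00051324, -0.00010736]), array([-0.245748  , -0.61028569, -0.54828   ]))
```

carry_out --deltas '[[[0,0,0.003],[0,0,0]],[[0,0,0.003],[0,0,0]],[[0,0,0.003],[0,0,0]],[[0,0,0.003],[0,0,0]],[[0,0,0.002],[0,0,0]],[[0,0,0],[0,0,0]],[[0,0,0],[0,0,0]]]'

```text
time: 11.62
tool_pos: [0.5249, 0.1579, 0.0607]
eef_rot: [0.082, 0.615, 0.777, 0.103]
wrist_force: [-0.0, -0.2, -1.3]
grip_width: 0.0585
grasp_force: 65.2
```

```bash
python3 -c "
from h import *
print(tcp_in_corner())"
```

```text
(array([ 0.03984648, -0.06066684,  0.01104395]), array([-0.0014319 , -0.00044161, -0.00011039]), array([-0.40839471, -0.21113406, -1.28485943]))
```

carry_out --deltas '[[[0,0,0.002],[0,0,0]],[[0,0,0.002],[0,0,0]],[[0,0,0],[0,0,0]],[[0,0,0],[0,0,0]]]'

```text
time: 12.12
tool_pos: [0.5253, 0.158, 0.0598]
eef_rot: [0.082, 0.615, 0.777, 0.103]
wrist_force: [-9.3, -2.1, 19.5]
grip_width: 0.0587
grasp_force: 68.0
```

```bash
python3 -c "
from h import *
print(tcp_in_corner())"
```

```text
(array([ 0.03996138, -0.06069412,  0.01010294]), array([-0.0019509 , -0.00068859, -0.00016173]), array([-4.18165866,  0.06127511, 21.27668399]))
```

carry_out --deltas '[[[0,0,-0.0014],[0,0,0]],[[0,-0.004,0],[0,0,0]],[[0,-0.004,0],[0,0,0]],[[0,-0.004,0],[0,0,0]],[[0,-0.004,0],[0,0,0]],[[0,0,0],[0,0,0]],[[0,0,0],[0,0,0]]]'

```text
time: 13.0
tool_pos: [0.5193, 0.1565, 0.0583]
eef_rot: [0.083, 0.615, 0.777, 0.104]
wrist_force: [-0.1, 0.2, 6.6]
grip_width: 0.0589
grasp_force: 66.0
```

```bash
python3 -c "
from h import *
print(tcp_in_corner())"
```

```text
(array([ 0.03361203, -0.06080747,  0.01027831]), array([-0.0045463 , -0.00065879, -0.00012259]), array([1.66029755, 0.24635228, 6.42628332]))
```

carry_out --deltas '[[[0.004,0,0],[0,0,0]],[[0.004,0,0],[0,0,0]],[[0.004,0,0],[0,0,0]],[[0.004,0,0],[0,0,0]],[[0.002,0,0],[0,0,0]],[[0,0,0],[0,0,0]],[[0,0,0],[0,0,0]]]'

```text
time: 13.88
tool_pos: [0.5167, 0.1642, 0.0581]
eef_rot: [0.083, 0.615, 0.777, 0.103]
wrist_force: [-0.5, -4.8, 10.3]
grip_width: 0.059
grasp_force: 66.4
```

```bash
python3 -c "
from h import *
print(tcp_in_corner())"
```

```text
(array([ 0.03286588, -0.05265126,  0.01022487]), array([-0.00323157, -0.00254195,  0.00038017]), array([ 1.1666825 , -4.55745374, 10.33761631]))
```

carry_out --deltas '[[[0,0,-0.0008],[0,0,0]],[[0.002,0,0],[0,0,0]],[[0.002,0,0],[0,0,0]],[[0,0,0],[0,0,0]],[[0,0,0],[0,0,0]]]'

```text
time: 14.5
tool_pos: [0.5152, 0.1667, 0.0578]
eef_rot: [0.082, 0.615, 0.777, 0.103]
wrist_force: [-0.4, -2.9, 5.8]
grip_width: 0.0585
grasp_force: 66.0
```

```bash
python3 -c "
from h import *
print(tcp_in_corner())"
```

```text
(array([ 0.03195428, -0.04992387,  0.01020238]), array([-1.62873823e-03, -1.15900220e-03,  4.08062300e-05]), array([ 0.50116022, -2.72606252,  5.85313236]))
```

Still sliding with no fence contact yet. I continue in 1 mm steps.

carry_out --deltas '[[[0.002,0,0],[0,0,0]],[[0.002,0,0],[0,0,0]],[[0,0,0],[0,0,0]],[[0,0,0],[0,0,0]]]'

```text
time: 15.0
tool_pos: [0.5149, 0.1681, 0.0578]
eef_rot: [0.082, 0.615, 0.777, 0.102]
wrist_force: [0.4, -5.4, 5.3]
grip_width: 0.0591
grasp_force: 66.1
```

```bash
python3 -c "
from h import *
print(tcp_in_corner())"
```

```text
(array([ 0.03192371, -0.04844853,  0.01019721]), array([-0.00153332, -0.00235669,  0.00017   ]), array([ 0.53574386, -5.39487527,  5.35188027]))
```

carry_out --deltas '[[[0.002,0,0],[0,0,0]],[[0,0,0],[0,0,0]],[[0,0,0],[0,0,0]]]'

```text
time: 15.38
tool_pos: [0.5149, 0.1681, 0.0579]
eef_rot: [0.083, 0.616, 0.777, 0.102]
wrist_force: [0.4, -10.9, 6.7]
grip_width: 0.059
grasp_force: 66.3
```

```bash
python3 -c "
from h import *
print(tcp_in_corner())"
```

```text
(array([ 0.03194801, -0.04843553,  0.01024681]), array([-0.00151098, -0.00447031,  0.00063533]), array([ -0.29592298, -10.72618142,   6.99891509]))
```

The block is against the fence: no motion, and the force rises about 5 N/mm. Next I push it down to the ledge.

carry_out --deltas '[[[0,-0.002,0],[0,0,0]],[[0,-0.002,0],[0,0,0]],[[0,-0.002,0],[0,0,0]],[[0,0,0],[0,0,0]],[[0,0,0],[0,0,0]]]'

```text
time: 16.0
tool_pos: [0.5144, 0.1681, 0.0581]
eef_rot: [0.084, 0.616, 0.777, 0.103]
wrist_force: [7.1, -8.2, 2.4]
grip_width: 0.0585
grasp_force: 65.5
```

```bash
python3 -c "
from h import *
print(tcp_in_corner())"
```

```text
(array([ 0.03151138, -0.04837722,  0.01058128]), array([-0.00572061, -0.0041636 ,  0.00100657]), array([ 5.46287193, -9.62756949,  0.98465072]))
```

carry_out --deltas '[[[0,0,0.0006],[0,0,0]],[[0,-0.002,0],[0,0,0]],[[0,-0.002,0],[0,0,0]],[[0,0,0],[0,0,0]],[[0,0,0],[0,0,0]]]'

```text
time: 16.62
tool_pos: [0.5132, 0.1678, 0.0577]
eef_rot: [0.085, 0.616, 0.777, 0.104]
wrist_force: [6.9, -8.7, 5.2]
grip_width: 0.0588
grasp_force: 65.7
```

```bash
python3 -c "
from h import *
print(tcp_in_corner(),observe()['torque'])"
```

```text
(array([ 0.0302159 , -0.04842852,  0.01051975]), array([-0.00690328, -0.00419038,  0.00105739]), array([  5.89244993, -10.02715999,   3.76606586])) [-1.49265567 -1.44442335 -0.55659611]
```

carry_out --deltas '[[[0,-0.002,0],[0,0,0]],[[0,-0.002,0],[0,0,0]],[[0,0,0],[0,0,0]],[[0,0,0],[0,0,0]]]'

```text
time: 17.12
tool_pos: [0.5126, 0.1676, 0.0576]
eef_rot: [0.085, 0.615, 0.777, 0.105]
wrist_force: [11.6, -6.6, 1.3]
grip_width: 0.0584
grasp_force: 65.3
```

```bash
python3 -c "
from h import *
print(tcp_in_corner(),observe()['torque'])"
```

```text
(array([ 0.02964858, -0.04840937,  0.01063627]), array([-0.00923284, -0.00407316,  0.00066413]), array([ 9.74194236, -9.05907209, -1.24391012])) [-1.38122057 -2.29510953 -0.27164451]
```

carry_out --deltas '[[[0,0,0.001],[0.0014,0,0]],[[0,-0.002,0],[0,0,0]],[[0,-0.002,0],[0,0,0]],[[0,0,0],[0,0,0]],[[0,0,0],[0,0,0]]]'

```text
time: 17.75
tool_pos: [0.5126, 0.1677, 0.0575]
eef_rot: [0.084, 0.615, 0.777, 0.103]
wrist_force: [14.5, -5.6, 1.2]
grip_width: 0.0586
grasp_force: 65.3
```

```bash
python3 -c "
from h import *
print(tcp_in_corner(),observe()['torque'])"
```

```text
(array([ 0.02961364, -0.04838205,  0.01048252]), array([-0.00369042, -0.00395496,  0.00021773]), array([12.7311433 , -8.75845363, -2.15458458])) [-1.08034012 -3.17470978 -0.06095421]
```

carry_out --deltas '[[[0,0,0.001],[0,0,0]],[[0.002,0,0],[0,0,0]],[[0,-0.002,0],[0,0,0]],[[0,0,0],[0,0,0]],[[0,0,0],[0,0,0]],[[0,0,0],[0,0,0]]]'

```text
time: 18.5
tool_pos: [0.5126, 0.1677, 0.0574]
eef_rot: [0.085, 0.616, 0.777, 0.103]
wrist_force: [16.2, -11.0, 6.6]
grip_width: 0.0589
grasp_force: 66.0
```

```bash
python3 -c "
from h import *
print(tcp_in_corner(),observe()['torque'],observe()['time'])
c=cal('wrist');im=read_camera('wrist');cv2.imwrite('pics/w3.png',im)
b=[[x,y,.034] for x,y in((0,0),(.06,0),(0,-.1),(.06,-.1))]
print(proj(c,CORNER+Rd.apply(b)).round(1))"
```

```text
(array([ 0.02953137, -0.04837491,  0.01041203]), array([-0.00517476, -0.00611448,  0.00059684]), array([ 14.45685913, -14.43862138,   2.97716148])) [-2.00123039 -3.37001272 -0.14005331] 18.5
[[186.5 176.6]
 [321.2 176.4]
 [200.8 345.3]
 [306.9 344.9]]
```

View pics/w3.png

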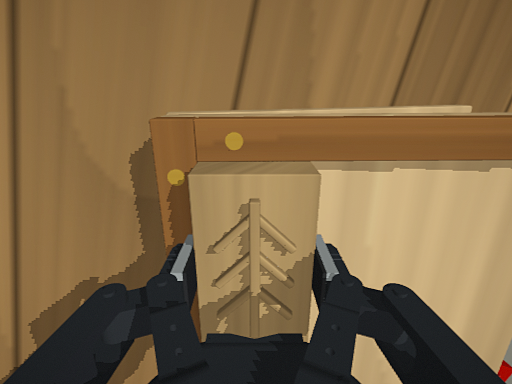

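The block's top corners sit at (189,175) and (321,174), matching the predicted home within about 2 px. It touches both the ledge and the fence, with about 14 N pressing towards each, so I hand the job in.

```bash
python3 -c "
from rig import *
print(finish_job())"
```

```text
the job is handed in; nothing more can be done
None
```

The relief block lies flat in the corner, carving up, and the gripper still holds it with about 14 N towards the ledge and 14 N towards the side fence; I handed the job in at about 18.5 s, and the interface returned no verdict.

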